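Change the torch over from the yellow to the blue gas cock

TASK

Two steel gas cocks with lever handles stand on the bench, the yellow one open (lever along its nozzle) and the blue one shut (lever across its nozzle). Change the torch supply over: first shut the yellow cock fully by turning its lever clockwise to the stop, and only then open the blue cock fully by turning its lever anticlockwise to the stop, so that the two are never open together. Leave the tea tin, the cork bung and the film can where they are.

Things in the scene. Friction and masses are not known exactly. Their poses are not given: they have to be found in the camera images.
- yellow_lever (a joint): angle of the yellow lever in rad: 0 = fully open (lever points the way the nozzle points), 1.571 = fully shut (lever square across the nozzle); it grows as the lever turns clockwise seen from above, runs against a hard stop at either end, and stays where it is left (stiff: about 0.22 N m)
- blue_lever (a joint): angle of the blue lever in rad: 0 = fully open (lever points the way the nozzle points), 1.571 = fully shut (lever square across the nozzle); it grows as the lever turns clockwise seen from above, runs against a hard stop at either end, and stays where it is left (stiff: about 0.22 N m)
- yellow_axis (a point): point on the upright turning axis of the yellow lever, at the middle of the sleeve's height (93 mm above the bench). The cock is a grey steel pillar 80 mm tall on a 68 mm flange fixed to the bench, with a brass hose nozzle whose axis is 55 mm above the bench, reaching 70 mm out from the pillar's axis, 22 mm thick at most; the nut on top of the lever ends 100 mm above the bench
- blue_axis (a point): point on the upright turning axis of the blue lever, at the middle of the sleeve's height (93 mm above the bench). The cock is a grey steel pillar 80 mm tall on a 68 mm flange fixed to the bench, with a brass hose nozzle whose axis is 55 mm above the bench, reaching 70 mm out from the pillar's axis, 22 mm thick at most; the nut on top of the lever ends 100 mm above the bench
- yellow_grip (a point): middle of the yellow plastic sleeve of the lever, 60 mm out from the turning axis. The sleeve is 60 mm long (30 to 90 mm from the axis), 14 mm wide, 22 mm tall (82 to 104 mm above the bench); x axis points outward along the lever, z up. Free space under it except the nozzle (top at 66 mm) and the flange
- blue_grip (a point): middle of the blue plastic sleeve of the lever, 60 mm out from the turning axis. The sleeve is 60 mm long (30 to 90 mm from the axis), 14 mm wide, 22 mm tall (82 to 104 mm above the bench); x axis points outward along the lever, z up. Free space under it except the nozzle (top at 66 mm) and the flange
- tea_tin: loose red tea tin with a cream lid, 75 x 100 x 109 mm, standing upright, bystander; origin at the centre of its underside
- cork_b: loose round cork bung, 46 mm wide, 20 mm tall, lying flat on the bench, bystander; origin at the centre of its underside
- film_can: loose black film can with grey lid, 33 mm wide, 54 mm tall, standing upright, bystander; origin at the centre of its underside
There are look-alikes about, which are no part of the job. Leave any green look-alike of the part that bears blue_lever alone. What is shaped like the part that bears yellow_lever but pink is not meant.

How it is judged (in metres and radians):
On the way, in this order (a step that is already met when the one before it is completed fails the run):
1. the yellow cock is shut to its stop while the blue one is still shut (value of joint yellow_lever above 1.45 rad and value of joint blue_lever above 1.3 rad), for 0.2 s.
2. the blue cock is open to its stop, the yellow one still shut (value of joint blue_lever below 0.12 rad and value of joint yellow_lever above 1.45 rad), for 0.2 s.
At the end, for the whole second after the job is handed in: the yellow lever is shut within 0.12 rad (7 degrees) of its stop and the blue lever is open within 0.12 rad of its stop (all of step 2); the robot touches nothing.
It fails at once if both cocks open at once (both levers more than about 15 degrees short of shut) (value of joint each of yellow_lever, blue_lever below 1.3 rad).
It fails at once if the tea tin shifted by more than 30 mm (distance of tea_tin from where it was at the start of the episode above 0.03 m).
It fails at once if the cork bung shifted by more than 30 mm (distance of cork_b from where it was at the start of the episode above 0.03 m).
It fails at once if the film can shifted by more than 30 mm (distance of film_can from where it was at the start of the episode above 0.03 m).
It fails at once if the film can tipped over (angle between film_can's own z axis and vertical above 0.5 rad).
It also fails if it takes over 51 s, if anything falls off the work surface, if the arm or the gripper's body presses on something with over 40 N, if the wrist force passes 120 N, or if a joint passes its speed limit or range.

ROBOT

A 6-joint arm with a two-finger parallel gripper is mounted at the origin on a cart in front of the work surface, level with it; the furniture and walls round the work are solid. World frame = base frame: x ahead of the robot, y to its left, z up, the work surface at z = 0. Lengths are in mm, angles in rad, forces in N, time in s.
With the tool pointing down it reaches from about 325 to 750 mm from the base axis. Payload 7.6 kg.
Tool frame: the origin (TCP) lies midway between the tips of the shut fingers; the grasp point (between the pads) lies manip.grip_depth behind it (manip.grip_depth is the distance from the TCP to the grasp point, in mm); z points along the fingers, y is the direction in which the jaws open and shut (so a half turn about z gives the same grasp; the last joint's range is limited). The gripper opens to 85 mm and grips with 20 to 120 N. Pads are 22 mm wide; open, the fingers measure 114 mm over their backs; the gripper's body (76 mm by 85 mm) begins 54 mm behind the grasp point. The pads swing forward as they close: fully open they stand 13 mm farther back than shut.
Start: joints at [1.096, 0.052, 1.401, -0, 1.689, -0.07], TCP at [206.75, 482.597, 231.323] pointing down, gripper open.
Joint ranges: [-2.9, 2.9], [-0.91, 2.17], [0.12, 2.37], [-1.06, 4.2], [0.26, 2.73], [-2.93, 2.93]. Speed limits (rad/s): [2.57, 2.57, 3.01, 3.14, 3.14, 3.14].

INTERFACE

Orientations are given as a unit quaternion [x, y, z, w].
In Python, from cell import sense, eyes, manip gives the robot as it stands. The module is installed in compiled form; this text tells all that it offers.
- The arm moves only by the tool arm_command, never from a script. Its argument "deltas" is a list of rows, each a list of 6 numbers: the shift along the world's x, y, z as a fraction of full scale, then the turn, a rotation vector about the world's x, y, z as a fraction of full scale. In form: [[tx, ty, tz, ax, ay, az], ...]. A call has 1 to 5 rows; each row shifts and turns the commanded pose from where the row before left it; what a row does not reach is not made up. Full scale, the value 1, is 0.025 m for a shift and 8 degrees for a turn. A row lasts 1/8 s, in which the tool goes at most 62.5 mm and 10.7 degrees, less where a joint would pass 70% of its speed; a pose out of reach is approached as far as the arm can. A call with a number of a shift or a turn outside -1 to 1 is refused whole. A call with a gripper value outside its range is refused whole. "fingers" is the closure, from -1 (fully open) to 1 (shut), set as the call begins (left out, the last holds). The fingers move at their own pace and stop on an object; "force" is the grip in N (left out, the last holds). Time passes only in rows, so rows that do not move let the fingers close. It gives the time, the measured TCP pose, the force and the opening at its end, in the units of the state.
- sense(): the state, without advancing time (a new reading comes with each control period).
- eyes.capture(name): name is "scene" or "side" or "wrist"; returns (picture, depth): 420x560x3 uint8, blue, green, red; 420x560 float32, mm along the optical axis (not along the pixel's ray), 0 where there is no reading.
- eyes.camera_params(name): a dict with "intrinsics" (3x3 intrinsics, pixels), "xyz" and "attitude" of the camera in the world; the wrist camera has in their place "mount" (4x4, takes a point from camera to tool coordinates, whose origin is the TCP and whose axes are the flange's). Camera axes: x right, y down, z forward; pixel columns grow to the right and rows downward; lengths in mm; the calibration is good to about 2 mm. The wrist camera is an equidistant fisheye: a pixel r from the principal point sees the ray r / f radians off the axis. A picture is of the moment at which its call begins: read the wrist's pose just before it. camera_params takes no time and is no camera call.
- manip.job_done(): hands the job in, once; it reports no verdict.
The state is a dict: "time_s": time; "q": joint angles; "joint_vel": joint speeds; "effort": joint torques, N m; "position": TCP position; "eef_rot": TCP orientation; "contact_force": force on the tool from outside, world axes, zero at the start; "torque": the same for the moment, N m; "gripper_width": finger opening in mm.
Only numpy, scipy, OpenCV 4.12 (cv2) and the standard library are available. Lean on these libraries where they do the work, as an engineer would, in place of code of your own. Each camera call takes 0.05 s, during which the arm holds its last target.

## Working session

There is one attempt and no reset: what is moved stays moved. The work goes in short steps, Python scripts to look and compute and a tool call to move; the robot and the scene stay as the last step left them, time stands still between calls to the robot, and variables do not carry over. Pictures are saved under pics/ and viewed, and the job is handed in when it is done.

Besides the shell and the picture viewer there is one more tool, called after "Request:" as name(argument=value, ...), one argument or row to a line, values as JSON. arm_command: Moves the arm, as the interface text tells. Its arguments: {"type":"object","properties":{"deltas":{"type":"array"},"fingers":{"type":"number"},"force":{"type":"number"}},"required":["deltas"]}

```bash
mkdir -p pics; python3 - <<'E'
from cell import sense, eyes, manip
import cv2,numpy as np
s=sense();print(s);print(manip.grip_depth)
for n in ("scene","side","wrist"):
    p,d=eyes.capture(n);cv2.imwrite(f"pics/{n}0.png",p);np.save(f"pics/{n}0.npy",d);print(n,eyes.camera_params(n))
E
```

```text
{'time_s': 0.0, 'q': array([ 1.09570153e+00,  5.28328571e-02,  1.40173570e+00,  2.86266757e-05,
        1.68859511e+00, -7.02792244e-02]), 'joint_vel': array([6.32587206e-05, 1.83489788e-03, 1.08558283e-04, 1.98363209e-03,
       1.02965212e-03, 1.19292339e-03]), 'effort': array([-7.29455805e-04, -3.81662142e+01, -3.60185301e+01, -1.21617663e-04,
        6.23344677e-03,  1.04448290e-06]), 'position': array([206.5939069 , 482.31415915, 230.46893372]), 'eef_rot': array([ 2.01026845e-01,  9.79585418e-01, -7.52650662e-04, -2.25241968e-04]), 'contact_force': array([ 0.65267807, -0.42893049, -0.37182383]), 'torque': array([-0.02264962,  0.00397977,  0.03258659]), 'gripper_width': 85.3736944123067}
18.700000000000003
scene {'intrinsics': array([[378.97541328,   0.        , 282.59642605],
       [  0.        , 378.97541328, 210.74842955],
       [  0.        ,   0.        ,   1.        ]]), 'xyz': array([-146.62062233,  486.42394393,  436.31235259]), 'attitude': array([-0.42239922,  0.7308235 , -0.47070299,  0.25673839])}
side {'intrinsics': array([[416.51757902,   0.        , 274.27503249],
       [  0.        , 416.51757902, 203.15392526],
       [  0.        ,   0.        ,   1.        ]]), 'xyz': array([522.44657634, 812.13307338, 624.22463924]), 'attitude': array([ 0.00579609,  0.89259753, -0.45074858, -0.00785954])}
wrist {'intrinsics': array([[325.1922621 ,   0.        , 275.9713073 ],
       [  0.        , 325.1922621 , 212.76362098],
       [  0.        ,   0.        ,   1.        ]]), 'mount': array([[ 3.35553484e-04, -9.56056848e-01, -2.93181157e-01,
         7.46157633e+01],
       [ 9.99999901e-01,  4.06752684e-04, -1.81884943e-04,
        -2.44252941e-02],
       [ 2.93144568e-04, -2.93181067e-01,  9.56056890e-01,
        -1.42725576e+02],
       [ 0.00000000e+00,  0.00000000e+00,  0.00000000e+00,
         1.00000000e+00]])}
```

View pics/scene0.png

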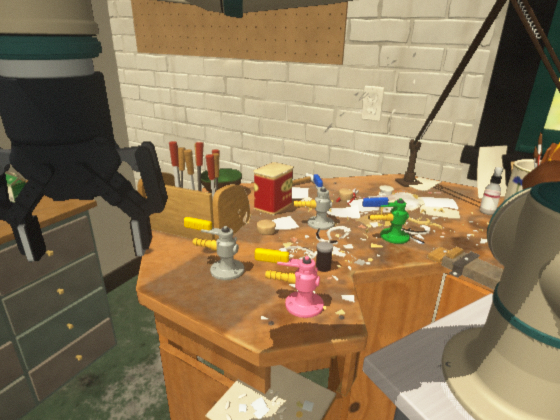

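View pics/side0.png

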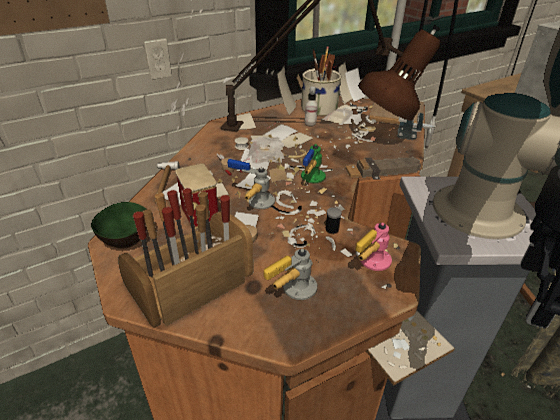

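View pics/wrist0.png

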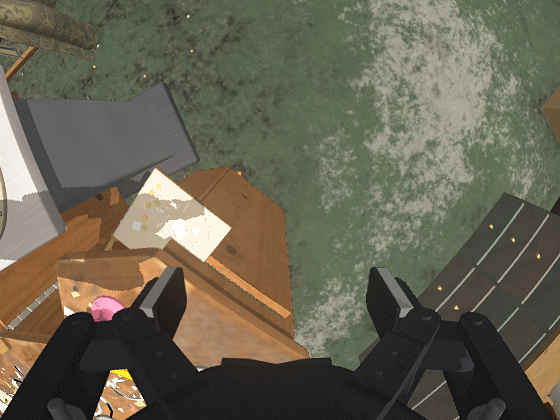

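Candidates: yellow lever: grey-bodied cock at scene (225,255)/side (300,275), against the pink one at scene (303,290)/side (377,250). Blue lever: grey-bodied cock at scene (321,210)/side (262,190), against the green one at scene (396,220)/side (314,165). I choose the two grey ones and check them in close crops.

```bash
cat > h.py <<'E'
import numpy as np,cv2
from scipy.spatial.transform import Rotation as R
from cell import sense,eyes,manip
def ray(n,u,v):
    c=eyes.camera_params(n);K=c["intrinsics"]
    d=np.array([(u-K[0,2])/K[0,0],(v-K[1,2])/K[1,1],1.])
    return c["xyz"],R.from_quat(c["attitude"]).apply(d)
def plane(n,u,v,z):
    o,d=ray(n,u,v);return o+d*(z-o[2])/d[2]
def cloud(n,dep):
    c=eyes.camera_params(n);K=c["intrinsics"]
    v,u=np.indices(dep.shape)
    d=np.stack([(u-K[0,2])/K[0,0],(v-K[1,2])/K[1,1],np.ones(u.shape)],-1)*dep[...,None]
    return (d.reshape(-1,3)@R.from_quat(c["attitude"]).as_matrix().T+c["xyz"]).reshape(dep.shape+(3,))
E
python3 - <<'E'
from h import *
a=cv2.imread("pics/scene0.png");b=cv2.imread("pics/side0.png")
f=lambda i,x,y,w,h:cv2.resize(i[y:y+h,x:x+w],(400,300),interpolation=cv2.INTER_CUBIC)
cv2.imwrite("pics/crop.png",np.vstack([np.hstack([f(a,170,200,120,90),f(a,270,165,100,75)]),np.hstack([f(b,240,225,120,90),f(b,200,140,100,75)])]))
for n,im in(("scene",a),("side",b)):
    P=cloud(n,np.load(f"pics/{n}0.npy"));hsv=cv2.cvtColor(im,cv2.COLOR_BGR2HSV)
    for nm,lo,hi in(("yel",(20,150,100),(32,255,255)),("blue",(105,150,60),(125,255,255)),("pink",(150,80,100),(175,255,255)),("green",(50,150,60),(75,255,255)),("red",(0,180,60),(4,255,255))):
        m=cv2.inRange(hsv,lo,hi)
        k,l,st,ce=cv2.connectedComponentsWithStats(m)
        for i in range(1,k):
            if st[i,4]>40:
                q=P[l==i];q=q[np.isfinite(q).all(1)]
                print(n,nm,ce[i].round(),st[i,4],np.median(q,0).round(),np.percentile(q,5,axis=0).round(),np.percentile(q,95,axis=0).round())
E
```

```text
scene yel [305. 204.] 124 [551.  -5.  59.] [537. -24.  50.] [569.  19.  65.]
scene yel [383. 217.] 172 [ 405. -122.   59.] [ 392. -180.   14.] [442. -93.  66.]
scene yel [197. 223.] 319 [499. 287.  98.] [479. 264.  60.] [590. 305. 105.]
scene yel [205. 243.] 179 [483. 278.  60.] [464. 265.  52.] [502. 296.  66.]
scene yel [270. 255.] 417 [328. 219.  98.] [309. 198.  87.] [346. 238. 105.]
scene yel [281. 276.] 230 [315. 204.  60.] [297. 191.  54.] [333. 223.  65.]
scene blue [318. 180.] 54 [572. -55. 103.] [561. -68.  94.] [600. -48. 106.]
scene blue [375. 202.] 172 [412. -96.  99.] [ 402. -119.   91.] [421. -73. 106.]
scene pink [303. 274.] 398 [282. 183.  74.] [273. 168.  49.] [304. 192.  91.]
scene pink [302. 306.] 512 [278. 184.  10.] [259. 161.   6.] [305. 202.  24.]
scene green [396. 225.] 641 [ 383. -144.   31.] [ 365. -165.    7.] [ 405. -126.   90.]
scene red [269. 195.] 803 [650.  47.  50.] [636.   2.  14.] [681.  64.  93.]
side yel [366. 241.] 230 [334. 224. 102.] [313. 199.  88.] [352. 239. 105.]
side yel [277. 267.] 322 [505. 291. 101.] [482. 269.  89.] [525. 306. 105.]
side blue [308. 157.] 92 [419. -84. 104.] [ 406. -118.   92.] [431. -71. 106.]
side blue [238. 164.] 164 [591. -60.  99.] [566. -71.  89.] [614. -50. 105.]
side pink [379. 252.] 588 [290. 186.  15.] [266. 168.   6.] [311. 201.  90.]
side green [317. 178.] 80 [ 383. -133.    9.] [ 365. -168.    6.] [ 407. -123.   14.]
side red [186. 195.] 53 [671. 183. 181.] [663. 114. 116.] [691. 186. 187.]
side red [170. 211.] 181 [686. 271. 193.] [679. 209. 166.] [693. 279. 213.]
side red [213. 207.] 42 [644.  46.  50.] [638.  42.  31.] [651.  51.  63.]
```

View pics/crop.png

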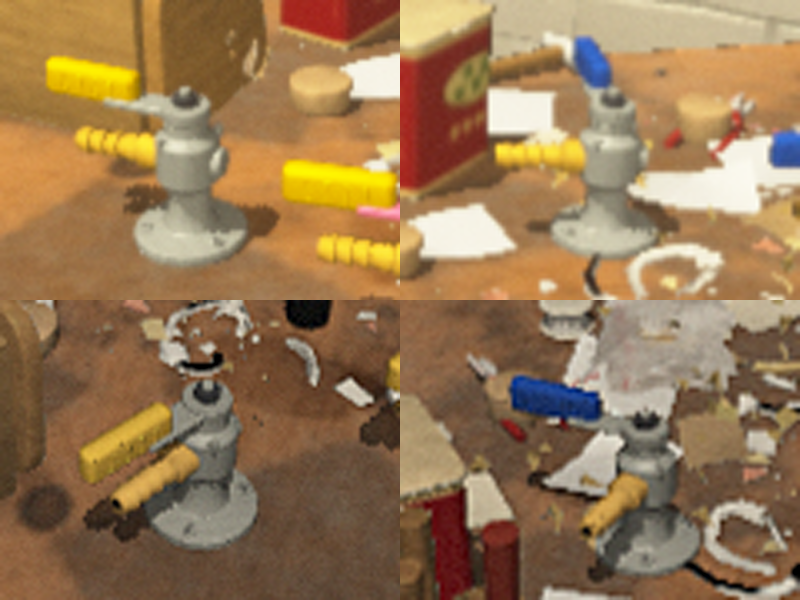

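```bash
python3 - <<'E'
from h import *
H=np.zeros((600,500),np.float32)  # x 250..850 , y -200..?
col=np.zeros((520,700,3),np.uint8);Z=np.full((520,700),-1e9)
for n in("scene","side"):
    im=cv2.imread(f"pics/{n}0.png");D=np.load(f"pics/{n}0.npy");P=cloud(n,D)
    hsv=cv2.cvtColor(im,cv2.COLOR_BGR2HSV)
    for nm,lo,hi,c in(("yel",(20,150,100),(32,255,255),(500,288)),("blue",(105,150,60),(125,255,255),(590,-58))):
        m=cv2.inRange(hsv,lo,hi)>0
        m&=(np.hypot(P[...,0]-c[0],P[...,1]-c[1])<60)&(P[...,2]>84)
        q=P[m];top=q[q[:,2]>101.5]
        for t,qq in(("all",q),("top",top)):
            if len(qq)<8: continue
            r=cv2.minAreaRect(qq[:,:2].astype(np.float32));print(n,nm,t,len(qq),[np.round(x,1) for x in r], np.round(cv2.fitLine(qq[:,:2].astype(np.float32),cv2.DIST_L2,0,.01,.01).ravel(),3))
    # nut: dark pixels, z 88..104 near pillars
    for nm,c in(("ynut",(460,250)),("bnut",(530,-60))):
        m=(hsv[...,2]<90)&(P[...,2]>88)&(P[...,2]<106)&(np.hypot(P[...,0]-c[0],P[...,1]-c[1])<70)
        v,u=np.nonzero(m)
        if len(u):print(n,nm,len(u),u.mean(),v.mean(),np.median(P[m],0).round(1))
    # pillar fit z 70..79
    for nm,c in(("yp",(455,250)),("bp",(530,-50))):
        m=(hsv[...,1]<60)&(P[...,2]>4)&(P[...,2]<110)&(np.hypot(P[...,0]-c[0],P[...,1]-c[1])<55)
        q=P[m]
        for z0,z1 in((5,12),(20,35),(45,65),(68,80),(80,90),(90,110)):
            s=q[(q[:,2]>z0)&(q[:,2]<z1)]
            if len(s):print(n,nm,z0,len(s),s.min(0).round(),s.max(0).round())
    for c,p in zip(im.reshape(-1,3),P.reshape(-1,3)):
        if 250<p[0]<770 and -250<p[1]<450 and -20<p[2]<250:
            i=int(770-p[0]);j=int(450-p[1])
            i=min(i,518);j=min(j,698)
            for a,b in((0,0),(0,1),(1,0),(1,1)):
                if p[2]>Z[i+a,j+b]:Z[i+a,j+b]=p[2];col[i+a,j+b]=c
cv2.imwrite("pics/top.png",col)
zz=np.clip(Z,0,200);cv2.imwrite("pics/topz.png",cv2.applyColorMap((zz*1.27).astype(np.uint8),cv2.COLORMAP_JET))
E
```

```text
scene yel all 294 [array([501.2, 286.3]), array([59. , 16.4]), np.float64(43.7)] [  0.75    0.662 497.907 287.256]
scene yel top 102 [array([500.8, 285.5]), array([57.4, 13.8]), np.float64(40.0)] [  0.762   0.647 499.611 285.917]
scene blue all 53 [array([584.5, -59.5]), array([10.1, 49.7]), np.float64(69.3)] [ 9.34000e-01 -3.58000e-01  5.77265e+02 -5.65140e+01]
scene blue top 33 [array([584.3, -60.1]), array([ 8.8, 49.6]), np.float64(67.3)] [ 9.36000e-01 -3.52000e-01  5.81961e+02 -5.90130e+01]
scene ynut 13 225.92307692307693 230.0 [450.2 247.3  95.6]
scene bnut 2 324.5 190.0 [528.3 -42.1  94.7]
scene yp 5 310 [421. 217.   5.] [482. 280.  12.]
scene yp 20 77 [442. 235.  20.] [459. 260.  35.]
scene yp 45 161 [434. 232.  45.] [457. 266.  65.]
scene yp 68 114 [438. 229.  68.] [462. 266.  80.]
scene yp 80 98 [441. 235.  80.] [486. 281.  90.]
scene yp 90 74 [440. 234.  90.] [467. 261. 102.]
scene bp 5 211 [ 481. -100.    5.] [568.  -8.  12.]
scene bp 20 52 [520. -51.  20.] [537. -27.  35.]
scene bp 45 99 [514. -57.  46.] [533. -22.  65.]
scene bp 68 72 [515. -61.  69.] [545. -22.  80.]
s
[... 590 characters left out ...]
01]
side ynut 40 301.7 252.725 [458.  249.9  95.4]
side bnut 38 255.28947368421052 169.31578947368422 [538.4 -41.7  94.1]
side yp 5 396 [424. 224.   5.] [490. 282.  12.]
side yp 20 61 [446. 248.  20.] [469. 261.  35.]
side yp 45 88 [437. 236.  45.] [490. 287.  65.]
side yp 68 103 [439. 240.  68.] [469. 268.  80.]
side yp 80 140 [443. 235.  81.] [489. 285.  90.]
side yp 90 87 [445. 240.  90.] [480. 279. 101.]
side bp 5 228 [484. -90.   5.] [567.  -5.  12.]
side bp 20 52 [523. -38.  20.] [545. -27.  35.]
side bp 45 50 [518. -35.  45.] [552. -22.  65.]
side bp 68 82 [518. -47.  68.] [552. -22.  79.]
side bp 80 105 [523. -61.  81.] [581. -26.  90.]
side bp 90 45 [523. -57.  90.] [564. -27. 104.]
```

View pics/top.png

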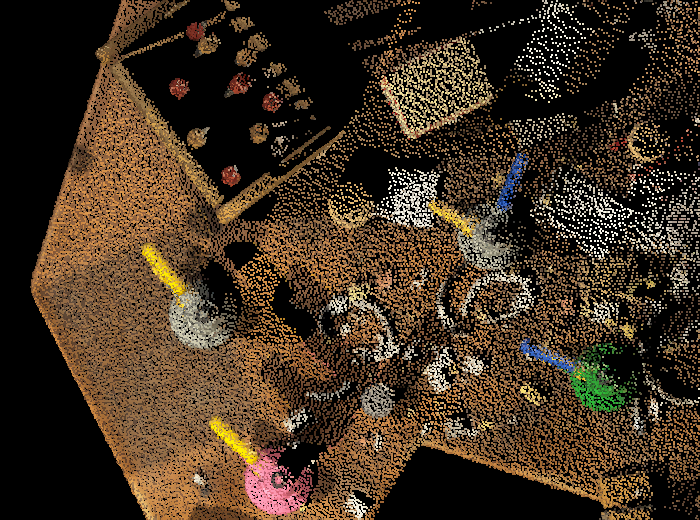

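View pics/topz.png

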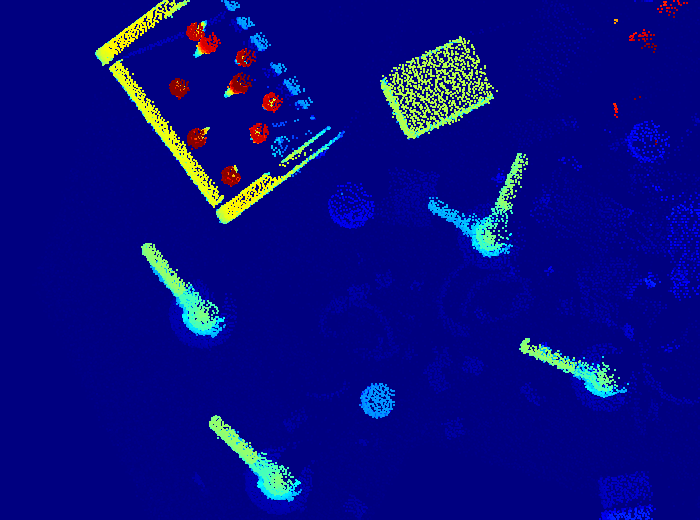

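```bash
python3 - <<'E'
from h import *
for n in("scene","side"):
    P=cloud(n,np.load(f"pics/{n}0.npy")).reshape(-1,3)
    for x0,x1,y0,y1 in((540,575,200,245),(575,620,190,260),(620,680,-30,80)):
        m=(P[:,0]>x0)&(P[:,0]<x1)&(P[:,1]>y0)&(P[:,1]<y1)&(P[:,2]>30)
        q=P[m]
        print(n,x0,m.sum(),np.percentile(q[:,2],[50,95,100]).round() if m.sum() else '', q[:,:2].min(0).round() if m.sum() else '')
E
```

```text
scene 540 672 [ 91. 125. 129.] [547. 200.]
scene 575 574 [119. 196. 201.] [575. 190.]
scene 620 1091 [ 78. 112. 114.] [632. -30.]
side 540 652 [ 89. 127. 130.] [549. 200.]
side 575 1014 [113. 197. 201.] [575. 190.]
side 620 681 [108. 112. 114.] [634. -30.]
```

Request:
arm_command(
  deltas=[
    [0.96, -0.6, 0, 0, 0, 0],
    [0.96, -0.6, 0, 0, 0, 0],
    [0.96, -0.6, -0.2, 0, 0, 0],
    [0.96, -0.6, -0.2, 0, 0, 0],
    [0.96, -0.6, -0.2, 0, 0, 0],
  ],
  fingers=1,
  force=60,
)

```text
time_s: 0.78
position: [327.4, 407.0, 215.8]
eef_rot: [0.201, 0.98, -0.0, -0.0]
contact_force: [0.5, 0.7, -0.0]
gripper_width: 0.0
```

Request:
arm_command(
  deltas=[
    [0.96, -0.58, -0.3, 0, 0, 0],
    [0.96, -0.58, -0.3, 0, 0, 0],
    [0.96, -0.58, -0.4, 0, 0, 0],
    [0.96, -0.58, -0.4, 0, 0, 0],
    [0.96, -0.58, -0.4, 0, 0, 0],
  ],
)

```text
time_s: 1.4
position: [447.4, 334.5, 170.6]
eef_rot: [0.201, 0.98, -0.0, -0.0]
contact_force: [0.1, 0.1, 0.7]
gripper_width: 0.1
```

Request:
arm_command(
  deltas=[
    [0.96, -0.55, -0.2, 0, 0, 0],
    [0, 0, 0, 0, 0, 0],
  ],
)

```text
time_s: 1.65
position: [471.5, 320.2, 165.2]
eef_rot: [0.202, 0.979, -0.001, -0.001]
contact_force: [0.9, 0.5, -0.7]
gripper_width: -0.3
```

```bash
python3 - <<'E'
from h import *
s=sense();print(s['position'],s['contact_force'])
for n in("side","wrist"):
    p,d=eyes.capture(n);cv2.imwrite(f"pics/{n}1.png",p)
E
```

```text
[471.45313756 320.18463677 165.19436817] [ 0.87381191  0.52128632 -0.67087947]
```

View pics/side1.png

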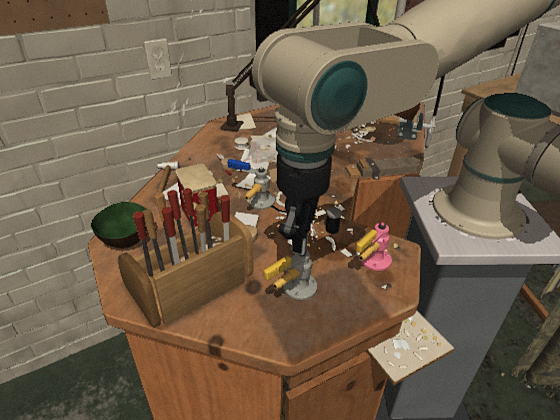

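View pics/wrist1.png

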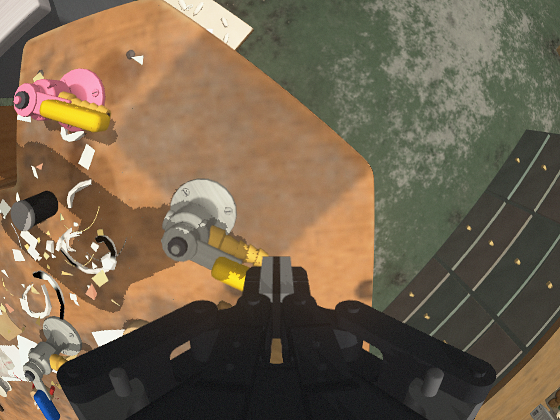

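The side view shows the shut fingertips behind the yellow lever (about 290,255). In the wrist view the grey cock is at (200,220), with its lever just inside the fingertips at (230,270), and the fingers are about 45 mm off the lever's centreline. Descending beside it.

Request:
arm_command(
  deltas=[
    [0, 0, -0.8, 0, 0, 0],
    [0, 0, -0.8, 0, 0, 0],
    [0, 0, -0.8, 0, 0, 0],
    [0, 0, -0.8, 0, 0, 0],
    [0, 0, 0, 0, 0, 0],
  ],
)

```text
time_s: 2.38
position: [469.2, 321.6, 85.0]
eef_rot: [0.2, 0.98, -0.001, -0.001]
contact_force: [-0.3, 0.9, -0.3]
gripper_width: 0.0
```

```bash
python3 - <<'E'
from h import *
A=np.array([456,248.5]);r=56;h=24
for th in np.radians([39.5,30,20,10,0,-10,-20,-30,-40,-50.5]):
    print(round(np.degrees(th)),(A+r*np.array([np.cos(th),np.sin(th)])+h*np.array([-np.sin(th),np.cos(th)])).round(1))
E
```

```text
40 [483.9 302.6]
30 [492.5 297.3]
20 [500.4 290.2]
10 [507.  281.9]
0 [512.  272.5]
-10 [515.3 262.4]
-20 [516.8 251.9]
-30 [516.5 241.3]
-40 [514.3 230.9]
-50 [510.1 220.6]
```

Request:
arm_command(
  deltas=[
    [0.3, -0.38, 0, 0, 0, 0],
    [0.3, -0.38, 0, 0, 0, 0],
    [0.34, -0.22, 0, 0, 0, 0],
    [0.32, -0.28, 0, 0, 0, 0],
    [0.26, -0.33, 0, 0, 0, 0],
  ],
)

```text
time_s: 3.0
position: [508.6, 281.9, 86.4]
eef_rot: [0.201, 0.98, 0.001, -0.001]
contact_force: [-4.7, 4.6, 0.4]
gripper_width: 0.1
```

Request:
arm_command(
  deltas=[
    [0.2, -0.38, 0, 0, 0, 0],
    [0.13, -0.4, 0, 0, 0, 0],
    [0.06, -0.42, 0, 0, 0, 0],
    [0, -0.42, 0, 0, 0, 0],
  ],
)

```text
time_s: 3.5
position: [518.9, 241.5, 86.7]
eef_rot: [0.201, 0.98, 0.001, -0.0]
contact_force: [-0.3, 6.6, 0.2]
gripper_width: 0.0
```

Request:
arm_command(
  deltas=[
    [-0.12, -0.4, 0, 0, 0, 0],
    [-0.16, -0.36, 0, 0, 0, 0],
    [0, 0, 0, 0, 0, 0],
  ],
)

```text
time_s: 3.88
position: [512.1, 221.8, 86.8]
eef_rot: [0.201, 0.98, 0.0, 0.0]
contact_force: [0.3, 1.1, -0.4]
gripper_width: -0.3
```

```bash
python3 - <<'E'
from h import *
s=sense();print(s['position'],s['contact_force'])
for n in("side","scene"):
    p,d=eyes.capture(n);cv2.imwrite(f"pics/{n}2.png",p)
E
```

```text
[512.0995648  221.81224494  86.79922425] [ 0.32645942  1.06983674 -0.39004195]
```

View pics/side2.png

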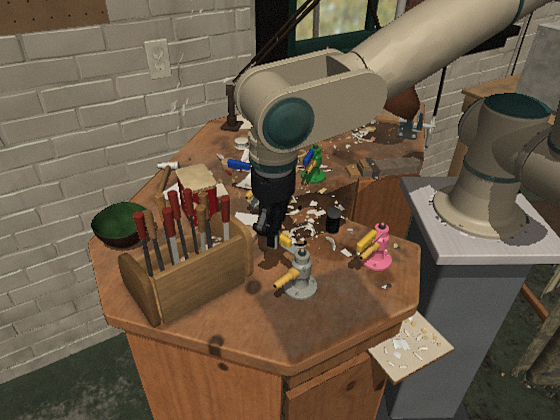

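The lever at (288,240) now points away past the nozzle and is nearly square to it. I'll press on gently until the stop is felt.

Request:
arm_command(
  deltas=[
    [-0.12, -0.1, 0, 0, 0, 0],
    [-0.12, -0.1, 0, 0, 0, 0],
  ],
)

```text
time_s: 4.22
position: [510.2, 220.2, 87.7]
eef_rot: [0.201, 0.98, 0.006, 0.006]
contact_force: [32.0, 22.5, -17.4]
gripper_width: -0.4
```

Request:
arm_command(
  deltas=[
    [-0.12, -0.1, 0, 0, 0, 0],
  ],
)

```text
time_s: 4.35
position: [509.7, 219.7, 88.1]
eef_rot: [0.2, 0.98, 0.009, 0.009]
contact_force: [46.9, 33.7, -27.2]
gripper_width: -0.2
```

Request:
arm_command(
  deltas=[
    [-0.12, -0.1, 0, 0, 0, 0],
  ],
)

```text
time_s: 4.47
position: [509.2, 219.4, 88.5]
eef_rot: [0.2, 0.98, 0.012, 0.013]
contact_force: [62.8, 45.2, -38.8]
gripper_width: -0.2
```

Request:
arm_command(
  deltas=[
    [0.36, 0.3, 0, 0, 0, 0],
    [0.4, 0.33, 0, 0, 0, 0],
    [0, 0, 0.5, 0, 0, 0],
    [0, 0, 1, 0, 0, 0],
    [0, 0, 1, 0, 0, 0],
  ],
)

```text
time_s: 5.1
position: [518.2, 227.3, 150.3]
eef_rot: [0.201, 0.98, -0.0, 0.0]
contact_force: [0.7, -0.5, -0.8]
gripper_width: -0.2
```

Request:
arm_command(
  deltas=[
    [0, -0.5, 0.8, 0, 0, 0],
    [0, -1, 0.2, 0, 0, 0],
    [0, -1, 0, 0, 0, 0],
    [0, -1, 0, 0, 0, 0],
    [0, -1, 0, 0, 0, 0],
  ],
)

```text
time_s: 5.72
position: [518.1, 113.5, 174.3]
eef_rot: [0.201, 0.98, -0.0, 0.0]
contact_force: [-0.2, -0.4, -0.6]
gripper_width: 0.2
```

```bash
cat > fit.py <<'E'
from h import *
import sys
k=sys.argv[1]
s=sense();print(s['position'],s['contact_force'])
for n in("side","scene"):
    im,D=eyes.capture(n);cv2.imwrite(f"pics/{n}{k}.png",im);P=cloud(n,D)
    hsv=cv2.cvtColor(im,cv2.COLOR_BGR2HSV)
    for nm,lo,hi,c in(("yel",(20,150,100),(32,255,255),(456,248)),("blue",(105,150,60),(125,255,255),(535,-40))):
        m=cv2.inRange(hsv,lo,hi)>0
        m&=(np.hypot(P[...,0]-c[0],P[...,1]-c[1])<100)&(P[...,2]>84)&(P[...,2]<108)
        q=P[m]
        if len(q)<10: print(n,nm,len(q));continue
        r=cv2.minAreaRect(q[:,:2].astype(np.float32));g=np.array(r[0])-c
        print(n,nm,len(q),[np.round(x,1) for x in r],"bearing",np.degrees(np.arctan2(g[1],g[0])).round(1),"line",np.degrees(np.arctan(np.divide(*cv2.fitLine(q[:,:2].astype(np.float32),cv2.DIST_L2,0,.01,.01).ravel()[[1,0]]))).round(1))
E
python3 fit.py 3
```

```text
[518.09188963 113.51779365 174.34517255] [-0.21784737 -0.44535335 -0.63671266]
side yel 249 [array([497.9, 204.2]), array([15. , 60.4]), np.float64(42.2)] bearing -46.3 line -46.6
side blue 162 [array([589.5, -62.5]), array([14.7, 56.3]), np.float64(69.3)] bearing -22.4 line -22.7
scene yel 185 [array([495.1, 204.7]), array([14. , 58.4]), np.float64(42.1)] bearing -47.9 line -50.3
scene blue 57 [array([585.9, -60. ]), array([10.4, 51.5]), np.float64(70.2)] bearing -21.5 line -20.0
```

View pics/side3.png

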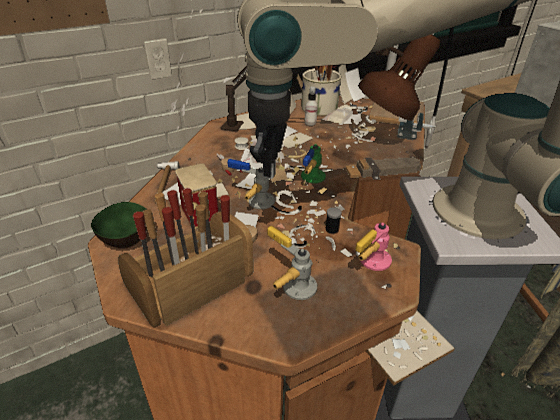

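```bash
cat > wr.py <<'E'
from h import *
import sys
k=sys.argv[1]
s=sense();c=eyes.camera_params("wrist");im,D=eyes.capture("wrist");cv2.imwrite(f"pics/wrist{k}.png",im)
K=c["intrinsics"];M=c["mount"];v,u=np.indices(D.shape)
dx=(u-K[0,2])/K[0,0];dy=(v-K[1,2])/K[1,1];t=np.hypot(dx,dy)+1e-9
d=np.stack([np.tan(t)*dx/t,np.tan(t)*dy/t,np.ones_like(t)],-1)*D[...,None]
P=(d@M[:3,:3].T+M[:3,3])@R.from_quat(s["eef_rot"]).as_matrix().T+s["position"]
np.save(f"pics/wc{k}.npy",P)
hsv=cv2.cvtColor(im,cv2.COLOR_BGR2HSV)
def an(q):
    l=cv2.fitLine(q[:,:2].astype(np.float32),cv2.DIST_L2,0,.01,.01).ravel();r=cv2.minAreaRect(q[:,:2].astype(np.float32))
    return len(q),np.degrees(np.arctan2(l[1],l[0])).round(1),[np.round(x,1) for x in r]
for nm,lo,hi,c in(("yel",(20,150,80),(32,255,255),(456,248)),("blue",(105,150,60),(125,255,255),(535,-40)),("nozB",(15,120,80),(32,255,255),(535,-40))):
    m0=(cv2.inRange(hsv,lo,hi)>0)&(np.hypot(P[...,0]-c[0],P[...,1]-c[1])<100)
    for t,a,b in(("lever",84,110),("top",101,108),("noz",45,70)):
        q=P[m0&(P[...,2]>a)&(P[...,2]<b)]
        if len(q)>20:print(nm,t,*an(q))
E
python3 wr.py 3
```

```text
yel lever 1873 -46.9 [array([498.6, 202.4]), array([14.8, 58.9]), np.float64(43.1)]
yel top 1355 -46.7 [array([498.4, 202.5]), array([13.2, 58.5]), np.float64(43.4)]
yel noz 729 46.3 [array([489.5, 277.5]), array([51.8, 19.3]), np.float64(47.5)]
blue lever 29 78.1 [array([563.6, -54.4]), array([7.8, 2.2]), np.float64(84.3)]
nozB noz 940 58.1 [array([556. ,  -3.2]), array([53.8, 21.4]), np.float64(61.4)]
```

View pics/wrist3.png

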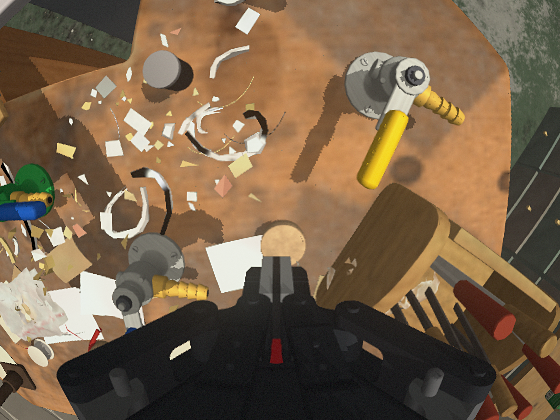

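The wrist view shows the grey-bodied yellow cock at (405,80), with its lever at (385,150) square to its nozzle at (440,105). The two measure about 93° apart, and the hard stop was felt at roughly 80 N. The blue cock is at (140,285). Next I go to the clockwise side of its lever.

Request:
arm_command(
  deltas=[
    [0.25, -0.96, 0, 0, 0, 0],
    [0.25, -0.96, 0, 0, 0, 0],
    [0.25, -0.96, 0, 0, 0, 0],
    [0.25, -0.96, 0, 0, 0, 0],
    [0.25, -0.96, 0, 0, 0, 0],
  ],
)

```text
time_s: 6.5
position: [549.8, -4.8, 174.0]
eef_rot: [0.201, 0.98, 0.0, -0.0]
contact_force: [0.1, -0.9, -0.1]
gripper_width: -0.2
```

Request:
arm_command(
  deltas=[
    [0.2, -0.96, 0, 0, 0, 0],
    [0.2, -0.96, 0, 0, 0, 0],
    [0.2, -0.96, 0, 0, 0, 0],
    [0.2, -0.96, 0, 0, 0, 0],
    [0, 0, 0, 0, 0, 0],
  ],
)

```text
time_s: 7.12
position: [569.8, -101.3, 173.8]
eef_rot: [0.202, 0.979, 0.0, -0.0]
contact_force: [-0.7, 0.3, -0.2]
gripper_width: -0.1
```

```bash
python3 wr.py 4; python3 fit.py 4;python3 - <<'E'
from h import *
A=np.array([535,-40]);r=56;h=24
for th in np.radians([-23,-13,-3,7,17,27,37,47,57,67]):
    print(round(np.degrees(th)),(A+r*np.array([np.cos(th),np.sin(th)])-h*np.array([-np.sin(th),np.cos(th)])).round(1))
E
```

```text
yel lever 579 -41.9 [array([496.2, 196.5]), array([12.8, 55.4]), np.float64(54.8)]
yel top 235 -39.7 [array([500.5, 198.3]), array([12.3, 49.9]), np.float64(44.6)]
blue lever 1166 -23.2 [array([590.5, -65.3]), array([13.9, 57.7]), np.float64(66.3)]
blue top 1111 -23.0 [array([590.8, -65.2]), array([11.9, 57.3]), np.float64(67.2)]
nozB noz 1031 59.5 [array([555.9,  -3. ]), array([52.5, 21.5]), np.float64(66.2)]
[ 569.69483305 -100.35434022  173.78795647] [ 0.07488183  0.87914022 -0.14541562]
side yel 251 [array([497.6, 204.5]), array([14.6, 59.3]), np.float64(43.0)] bearing -46.3 line -46.9
side blue 163 [array([590.1, -62.6]), array([14.3, 57.4]), np.float64(67.7)] bearing -22.3 line -22.7
scene yel 186 [array([494.4, 204.3]), array([13.6, 57.3]), np.float64(41.3)] bearing -48.7 line -50.4
scene blue 55 [array([585. , -59.7]), array([10.1, 47.1]), np.float64(69.2)] bearing -21.5 line -20.0
-23 [577.2 -84. ]
-13 [584.2 -76. ]
-3 [589.7 -66.9]
7 [593.5 -57. ]
17 [595.6 -46.6]
27 [595.8 -36. ]
37 [594.2 -25.5]
47 [590.7 -15.4]
57 [585.6  -6.1]
67 [579.    2.2]
```

View pics/wrist4.png

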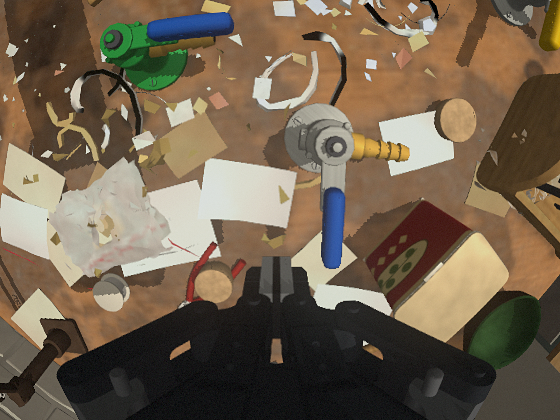

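View pics/side4.png

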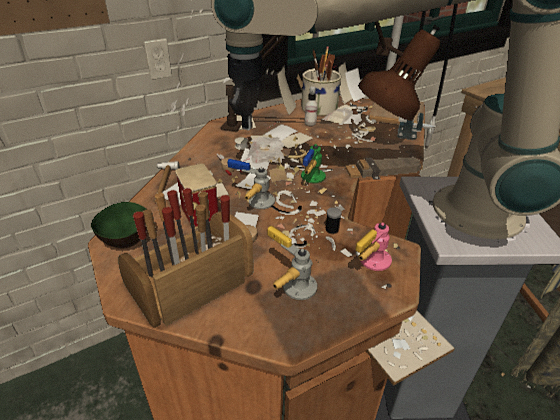

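The wrist view shows the grey cock at (325,140) with its blue lever at (333,230), square to the nozzle at (385,150). The fingertips at (275,265) are on the clockwise side and clear of it. Tea tin at (430,270). Going down and pushing.

Request:
arm_command(
  deltas=[
    [0, 0, -0.88, 0, 0, 0],
    [0, 0, -0.88, 0, 0, 0],
    [0, 0, -0.88, 0, 0, 0],
    [0, 0, -0.88, 0, 0, 0],
    [0, 0, 0, 0, 0, 0],
  ],
)

```text
time_s: 7.9
position: [568.6, -99.4, 84.1]
eef_rot: [0.2, 0.98, 0.0, -0.002]
contact_force: [0.7, -0.4, -0.0]
gripper_width: 0.1
```

Request:
arm_command(
  deltas=[
    [0.15, 0.34, 0, 0, 0, 0],
    [0.2, 0.35, 0, 0, 0, 0],
    [0.28, 0.32, 0, 0, 0, 0],
    [0.22, 0.36, 0, 0, 0, 0],
    [0.15, 0.4, 0, 0, 0, 0],
  ],
)

```text
time_s: 8.52
position: [594.8, -56.7, 86.0]
eef_rot: [0.201, 0.98, -0.001, -0.0]
contact_force: [-3.0, -4.5, 0.2]
gripper_width: 0.7
```

Request:
arm_command(
  deltas=[
    [0.06, 0.42, 0, 0, 0, 0],
    [0.0, 0.42, 0, 0, 0, 0],
    [-0.06, 0.42, 0, 0, 0, 0],
    [-0.14, 0.4, 0, 0, 0, 0],
    [-0.2, 0.37, 0, 0, 0, 0],
  ],
)

```text
time_s: 9.15
position: [586.9, -5.8, 86.4]
eef_rot: [0.201, 0.98, -0.001, 0.001]
contact_force: [1.6, -5.5, -1.1]
gripper_width: -0.2
```

Request:
arm_command(
  deltas=[
    [-0.26, 0.3, 0, 0, 0, 0],
    [0, 0, 0, 0, 0, 0],
  ],
)

```text
time_s: 9.4
position: [581.0, 1.1, 86.5]
eef_rot: [0.201, 0.98, -0.001, 0.002]
contact_force: [6.3, -7.6, -2.3]
gripper_width: -0.4
```

Request:
arm_command(
  deltas=[
    [-0.15, 0.07, 0, 0, 0, 0],
  ],
)

```text
time_s: 9.52
position: [580.3, 1.3, 87.0]
eef_rot: [0.202, 0.979, -0.001, 0.007]
contact_force: [32.7, -16.5, -16.8]
gripper_width: -0.3
```

Request:
arm_command(
  deltas=[
    [-0.15, 0.07, 0, 0, 0, 0],
  ],
)

```text
time_s: 9.65
position: [580.0, 1.4, 87.3]
eef_rot: [0.202, 0.979, -0.002, 0.012]
contact_force: [53.1, -22.2, -28.0]
gripper_width: 0.2
```

Request:
arm_command(
  deltas=[
    [-0.15, 0.07, 0, 0, 0, 0],
  ],
)

```text
time_s: 9.78
position: [579.7, 1.5, 87.7]
eef_rot: [0.203, 0.979, -0.002, 0.017]
contact_force: [73.8, -29.5, -39.1]
gripper_width: -0.0
```

Request:
arm_command(
  deltas=[
    [-0.15, 0.07, 0, 0, 0, 0],
  ],
)

```text
time_s: 9.9
position: [579.4, 1.6, 88.0]
eef_rot: [0.203, 0.979, -0.002, 0.022]
contact_force: [94.2, -36.0, -51.4]
gripper_width: 0.1
```

Hard stop reached; backing off straight away.

Request:
arm_command(
  deltas=[
    [0.5, -0.23, 0, 0, 0, 0],
    [0.5, -0.2, 0, 0, 0, 0],
    [0.2, -0.1, 0.5, 0, 0, 0],
    [0, 0, 1, 0, 0, 0],
    [0, 0, 1, 0, 0, 0],
  ],
)

```text
time_s: 10.52
position: [594.6, -3.7, 150.1]
eef_rot: [0.201, 0.98, 0.0, 0.0]
contact_force: [0.4, 0.2, 0.5]
gripper_width: -0.2
```

Request:
arm_command(
  deltas=[
    [0, -0.5, 1, 0, 0, 0],
    [0, -1, 0, 0, 0, 0],
    [0, -1, 0, 0, 0, 0],
    [0, -1, 0, 0, 0, 0],
    [0, 0, 0, 0, 0, 0],
  ],
)

```text
time_s: 11.15
position: [594.7, -92.6, 174.4]
eef_rot: [0.202, 0.979, 0.0, 0.0]
contact_force: [-0.2, 1.1, -0.1]
gripper_width: -0.1
```

```bash
python3 wr.py 5; python3 fit.py 5
```

```text
yel lever 374 -48.4 [array([508.1, 190.7]), array([14.1, 30.6]), np.float64(40.5)]
yel top 225 -52.4 [array([508.4, 191.3]), array([12.8, 30. ]), np.float64(40.2)]
blue lever 1375 60.3 [array([565.2,  10. ]), array([57.1, 14. ]), np.float64(61.2)]
blue top 1300 60.6 [array([565.2,  10. ]), array([57.1, 12.9]), np.float64(61.1)]
[594.76075923 -91.62420127 174.27391754] [ 0.57024788 -0.14892238  0.2268888 ]
side yel 250 [array([497.7, 204.3]), array([14.9, 60. ]), np.float64(42.2)] bearing -46.4 line -46.8
side blue 141 [array([564.2,  13.5]), array([57.3, 13.5]), np.float64(59.5)] bearing 61.4 line 59.2
scene yel 186 [array([495.1, 204.1]), array([13.2, 55.9]), np.float64(42.4)] bearing -48.3 line -50.3
scene blue 164 [array([561.8,  12.9]), array([53.4, 12.9]), np.float64(61.9)] bearing 63.2 line 59.8
```

View pics/wrist5.png

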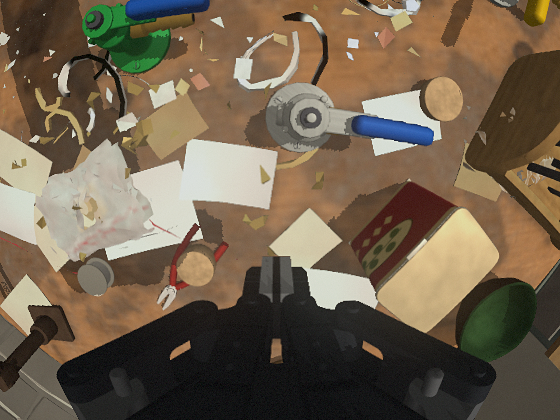

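View pics/scene5.png

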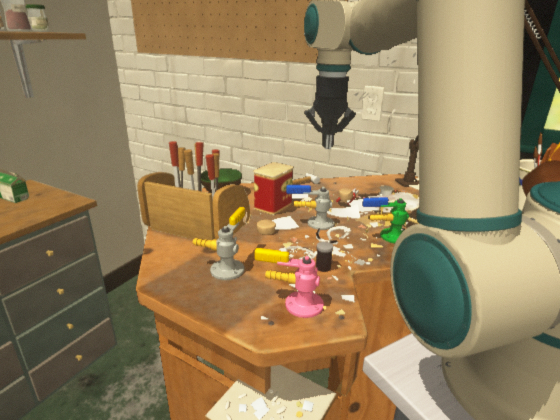

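```bash
python3 - <<'E'
from h import *
# top dark nut in wrist pictures -> axis; then bearings of nozzle ridge (upper points) and lever top from it
for k,nm,c,box in((3,"Y",(456,248),None),(4,"B",(535,-40),None),(5,"B",(535,-40),None)):
    P=np.load(f"pics/wc{k}.npy");im=cv2.imread(f"pics/wrist{k}.png");h=cv2.cvtColor(im,cv2.COLOR_BGR2HSV)
    rr=np.hypot(P[...,0]-c[0],P[...,1]-c[1])
    n=(rr<22)&(P[...,2]>95)&(P[...,2]<104)
    q=P[n];A=np.array(cv2.minEnclosingCircle(q[:,:2].astype(np.float32))[0]);print(k,nm,n.sum(),"axis",A.round(1),np.median(q,0).round(1))
    lev=(cv2.inRange(h,(20,150,80),(32,255,255)) if nm=="Y" else cv2.inRange(h,(105,150,60),(125,255,255)))>0
    q=P[lev&(rr<100)&(P[...,2]>101)&(P[...,2]<108)]
    g=np.array(cv2.minAreaRect(q[:,:2].astype(np.float32))[0])-A;print(" lever",np.hypot(*g).round(1),np.degrees(np.arctan2(g[1],g[0])).round(1))
    q=P[(cv2.inRange(h,(15,120,60),(32,255,255))>0)&(rr<85)&(P[...,2]>57)&(P[...,2]<70)]
    if len(q)>30:
        g=np.median(q[:,:2],0)-A;print(" noz",len(q),np.hypot(*g).round(1),np.degrees(np.arctan2(g[1],g[0])).round(1))
E
```

```text
3 Y 264 axis [457.6 246.3] [457.6 245.3  96.5]
 lever 59.8 -47.0
 noz 791 42.7 42.1
4 B 328 axis [536.  -42.2] [535.4 -42.7  96.5]
 lever 59.4 -22.7
 noz 984 40.9 60.4
5 B 345 axis [535.9 -42.1] [536.  -42.4  96.4]
 lever 59.8 60.6
```

In the wrist views the yellow lever is 89° from its nozzle and the blue lever is within 1° of its nozzle. The arm is clear, and nothing loose was touched.

```bash
python3 -c "
from cell import manip,sense
s=sense();print(s['time_s'],s['contact_force']);print(manip.job_done())"
```

```text
11.3 [-0.27626835 -0.11780048 -0.1502841 ]
the job is handed in; nothing more can be done
None
```

I shut the yellow cock first, pushing its lever clockwise with the closed fingers until it hit the stop. Then I opened the blue cock anticlockwise to its stop, backed off and handed the job in at 11.3 s. No verdict was reported.

**Last checks:**
- **Levers:** the wrist camera puts the yellow lever 89° from its nozzle and the blue lever within 1° of its nozzle. The arm was clear of everything, with wrist force near zero.
- **Loose things:** the tea tin, cork bung and film can look to be where they were in the last pictures. I did not measure them.

**What disagreed:**
- **Swing angles:** the two fixed cameras, comparing lever angles before and after, gave swings of only about 80–92°. I trusted the nozzle-relative check and the stops I felt.
- **Wrist force:** pressing on the blue stop took it to about 113 N, close to the 120 N limit. On the yellow stop it reached about 87 N.

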